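# Load a round bar into the V-rail drilling jig and slide it home to the stop

## Robot

A 6-joint arm with a two-finger parallel gripper is mounted at the origin on the work surface. World frame = base frame: x ahead of the robot, y to its left, z up, the work surface at z = 0. Lengths are in m, angles in degrees, forces in N, time in s.
With the tool pointing down it reaches from about 0.35 to 0.975 m from the base axis. Payload 4.9 kg.
Tool frame: the origin (TCP) lies midway between the tips of the shut fingers; the grasp point (between the pads) lies 19 mm behind it; z points along the fingers, y is the direction in which the jaws open and shut (so a half turn about z gives the same grasp; the last joint's range is limited). The gripper opens to 85 mm and grips with 20 to 120 N. Pads are 22 mm wide; open, the fingers measure 114 mm over their backs; the gripper's body (76 mm by 85 mm) begins 54 mm behind the grasp point. The pads swing forward as they close: fully open they stand 13 mm farther back than shut.
Start: joints at [-78.954, 3.019, 92.412, -0, 84.569, -6.818], TCP at [0.192, -0.595, 0.231] pointing down, gripper open.
Joint ranges: [-172.51, 172.51], [-57.92, 126.97], [3.15, 148.05], [-58.71, 238.71], [5.1, 150.11], [-179.66, 179.66]. Speed limits (degrees/s): [147.25, 147.25, 180, 180, 180, 180].

## Interface

Orientations are given as a 3x3 rotation matrix whose columns are the frame's x, y, z axes.
In Python, from station import robot gives the robot as it stands.
- The arm moves only by the tool servo_tool, never from a script. Its argument "moves" is a list of rows, each a list of 3 entries, a list of its own where there are three numbers: the shift along the world's x, y, z in m, then the turn about the world's z in rad, then the finger opening in m, from 0 to 0.0854. A call has 1 to 20 rows; each row shifts and turns the commanded pose from where the row before left it; what a row does not reach is not made up. A row lasts 1/12 s, in which the tool goes at most 41.7 mm and 7.16 degrees, less where a joint would pass 70% of its speed; a pose out of reach is approached as far as the arm can. A call is refused whole if a number of a shift passes 0.0417 or a number of a turn 0.125, either way. A call with a gripper value outside its range is refused whole. The fingers move at their own pace and stop on an object; the grip force is fixed at half the most. Time passes only in rows, so rows that do not move let the fingers close. It gives the time, the measured TCP pose, the force and the opening at its end, in the units of the state.
- robot.get_state(): the state, without advancing time (a new reading comes with each control period).
- robot.read_camera(name): name is "scene" or "top"; returns (picture, depth): 400x640x3 uint8, blue, green, red; 400x640 float32, m along the optical axis (not along the pixel's ray), 0 where there is no reading.
- robot.camera_model(name): a dict with "intrinsics" (3x3 intrinsics, pixels), "pose" (4x4, takes a point from camera to world coordinates). Camera axes: x right, y down, z forward; pixel columns grow to the right and rows downward; lengths in m; the calibration is good to about 2 mm. A picture is of the moment at which its call begins. camera_model takes no time and is no camera call.
- robot.finish_job(): hands the job in, once; it reports no verdict.
The state is a dict: "time_s": time; "qpos": joint angles; "qd": joint speeds; "joint_efforts": joint torques, N m; "eef_pos": TCP position; "tcp_rot": TCP orientation; "force": force on the tool from outside, world axes, zero at the start; "ft_torque": the same for the moment, N m; "width": opening from 0.0 (shut) to 1.0 (fully open).
Only numpy, scipy, OpenCV 4.12 (cv2) and the standard library are available. Lean on these libraries where they do the work, as an engineer would, in place of code of your own. Each camera call takes 0.05 s, during which the arm holds its last target. There are 200 camera calls.

## Task

Take the round steel bar from the wooden rest, lay it in the V-groove of the blue drilling jig and slide it gently along the groove, under the bridge, until it bears against the brass stop. Hold it lightly against the stop for a moment so that it is fully home, then let go and leave it there. The stop is only lightly clamped and carries the length setting: do not push it back, and leave the tools and the tin alone.

Things in the scene. Friction and masses are not known exactly. Their poses are not given: they have to be found in the camera images.
- bar: Loose round bar of bright steel, 30 mm in diameter, 150 mm long, flat ends, about 0.7 to 1.0 kg. Origin at its centre, on its axis; x along the bar, both ends alike. It starts level in the notches of the wooden rest, its axis 52 mm above the bench.
- bar_rest: Fixed wooden rest, base 140 x 75 x 14 mm. Origin on the bench under its middle, x along the bar. Two notched cleats, 16 mm thick, 50 mm wide, top 43 mm above the bench, stand 52 mm either side of the middle; the bar is free between them.
- jig: Shop-made drilling jig, fixed to the bench: blue base plate 330 x 90 x 10 mm, a bridge, a stop bracket and a V-rail. Origin on the bench under the rail's middle; x along the groove towards the stop, y across, z up. The bar, laid in before the bridge, is pushed some 50 to 75 mm to the stop. It drags on the rail with about 3 to 8 N, different in each run, and more if it is also pressed down.
- rail (a point): Point on the axis of a bar seated in the V-groove, 63.5 mm above the bench, over the jig's origin; axes as the jig's. The rail is 20 x 20 x 3 mm angle iron, open upward, from 135 mm before to 135 mm beyond this point; its upper edges are 54 mm above the bench, 28 mm apart over the outside.
- bridge (a point): Top centre of the steel bridge with the brass drill bush, 100 mm above the bench, 70 mm along the jig's x. The bridge is 40 mm long along the groove; its underside is 88 mm above the bench, 60 mm between its posts: the bar cannot be lowered in there, only slid in from the open side. A bar with its centre 28 mm before the jig's origin ends 3 mm short of it.
- stop_rod: Length stop: rod with a brass button face 20 mm across, clamped in the bracket at the jig's far end. Origin at the centre of the face, on the seated bar's axis, 102 to 122 mm along the jig's x (set anew each run); x as the jig's. With the bar home its centre is 75 mm before this face. Its clamp is light: pressed with over 15 N it begins to give; 3 to 8 N on it is a proper push.
- hammer: Bystander: hammer, 300 mm long, lying on the bench; leave alone.
- tongs: Bystander: black smith's tongs, 360 mm long, lying on the bench; leave alone.
- punch: Bystander: red centre punch, 115 mm long, lying on the bench between the jig and the rest; leave alone.
- tin: Bystander: green tin with a steel lid, 69 mm across, 38 mm high, on the bench between the jig and the rest; leave alone.

How it is judged (in metres and radians):
On the way, in this order (a step that is already met when the one before it is completed fails the run):
1. the bar lies in the V-groove, still at least 10 mm short of the stop (y of bar in the frame of jig between -0.003 and 0.003 m and z of bar in the frame of jig between 0.0605 and 0.066 m and angle between the x axis of bar and the x axis of jig, either way round below 0.05 rad and x of bar in the frame of stop_rod below -0.085 m), for 0.2 s.
2. the bar, in the groove, bears on the stop with more than 3 N for 0.2 s (y of bar in the frame of jig between -0.003 and 0.003 m and z of bar in the frame of jig between 0.0605 and 0.066 m and angle between the x axis of bar and the x axis of jig, either way round below 0.05 rad and contact force between bar and stop_rod above 3 N), for 0.2 s.
At the end, for the whole second after the job is handed in: The bar lies in the V-groove (axis within 3 mm of the groove's line and its height, within 0.05 rad), its end within 1.7 mm of the stop's face, at rest and released; the stop has moved less than 1.5 mm (y of bar in the frame of jig between -0.003 and 0.003 m and z of bar in the frame of jig between 0.0605 and 0.066 m and angle between the x axis of bar and the x axis of jig, either way round below 0.05 rad and x of bar in the frame of stop_rod above -0.0767 m and distance of stop_rod from where it was at the start of the episode below 0.0015 m and linear speed of bar below 0.01 m/s and contact force between the fingers and bar below 0.1 N); the robot touches nothing.
It fails at once if the stop is pushed out of its setting (1.5 mm or more) (distance of stop_rod from where it was at the start of the episode above 0.0015 m).
It fails at once if the bar is pressed on the lightly clamped stop with over 15 N (contact force between bar and stop_rod above 15 N).
It fails at once if the hammer, the tongs, the punch or the tin is disturbed (moved more than 20 mm) (distance of any of hammer, tongs, punch, tin from where it was at the start of the episode above 0.02 m).
It also fails if it takes over 72 s, if anything falls off the work surface, if the arm or the gripper's body presses on something with over 40 N, if the wrist force passes 120 N, or if a joint passes its speed limit or range.

## Working session

There is one attempt and no reset: what is moved stays moved. The work goes in short steps, Python scripts to look and compute and a tool call to move; the robot and the scene stay as the last step left them, time stands still between calls to the robot, and variables do not carry over. Pictures are saved under pics/ and viewed, about 8 in all and at most 12, crops included, and the job is handed in when it is done.

Besides the shell and the picture viewer there is one more tool, called as name([rows], argument=value, ...), one row to a line, values as JSON. servo_tool: Moves the arm, as the interface text tells. Its arguments: {"type":"object","properties":{"moves":{"type":"array","items":{"type":"array"}}},"required":["moves"]}

```bash
mkdir -p pics; ls; cat > h.py <<'E'
import numpy as np, cv2
from station import robot
np.set_printoptions(precision=4,suppress=True)
def pts(name,uv,z):
    m=robot.camera_model(name);K=np.array(m["intrinsics"]);T=np.array(m["pose"])
    uv=np.atleast_2d(uv).astype(float)
    d=np.c_[uv,np.ones(len(uv))]@np.linalg.inv(K).T@T[:3,:3].T
    o=T[:3,3]; return o+d*((z-o[2])/d[:,2])[:,None]
def proj(name,P):
    m=robot.camera_model(name);K=np.array(m["intrinsics"]);T=np.array(m["pose"])
    c=(np.atleast_2d(P)-T[:3,3])@T[:3,:3]; p=c@K.T; return p[:,:2]/p[:,2:]
def cloud(name,dep):
    m=robot.camera_model(name);K=np.array(m["intrinsics"]);T=np.array(m["pose"])
    v,u=np.mgrid[:400,:640]; d=np.stack([u,v,np.ones_like(u)],-1)@np.linalg.inv(K).T
    return (d*dep[...,None])@T[:3,:3].T+T[:3,3]
E
python3 - <<'E'
from h import *
s=robot.get_state();print(s)
for n in("top","scene"):
    p,d=robot.read_camera(n);cv2.imwrite(f"pics/{n}0.png",p);np.save(f"{n}0.npy",d);m=robot.camera_model(n);print(n,np.array(m["intrinsics"]),np.array(m["pose"]))
E
```

```text
pics
{'time_s': 0.0, 'qpos': array([-78.9543,   3.0577,  92.4929,  -0.0005,  84.5672,  -6.8188]), 'qd': array([-0.0391, -0.0118, -0.0011, -0.0457,  0.0234,  0.0139]), 'joint_efforts': array([ -0.0005, -39.368 , -37.0177,  -0.0001,   0.0072,   0.    ]), 'eef_pos': array([ 0.1916, -0.5943,  0.23  ]), 'tcp_rot': array([[ 0.9518,  0.3068, -0.0004],
       [ 0.3068, -0.9518,  0.002 ],
       [ 0.0002, -0.002 , -1.    ]]), 'force': array([-0.6714, -0.242 ,  0.1453]), 'ft_torque': array([-0.0141, -0.0086, -0.0529]), 'width': 0.9991057746317561}
top [[438.9686   0.     313.3605]
 [  0.     438.9686 197.0058]
 [  0.       0.       1.    ]] [[ 0.0173 -0.9967  0.0797  0.4752]
 [-0.9998 -0.0167  0.0077  0.0036]
 [-0.0064 -0.0798 -0.9968  1.2848]
 [ 0.      0.      0.      1.    ]]
scene [[406.1835   0.     318.8341]
 [  0.     406.1835 199.3668]
 [  0.       0.       1.    ]] [[-0.1578  0.8378 -0.5226  1.1317]
 [ 0.9874  0.1422 -0.0701  0.0724]
 [ 0.0155 -0.5271 -0.8497  1.0092]
 [ 0.      0.      0.      1.    ]]
```

View pics/top0.png

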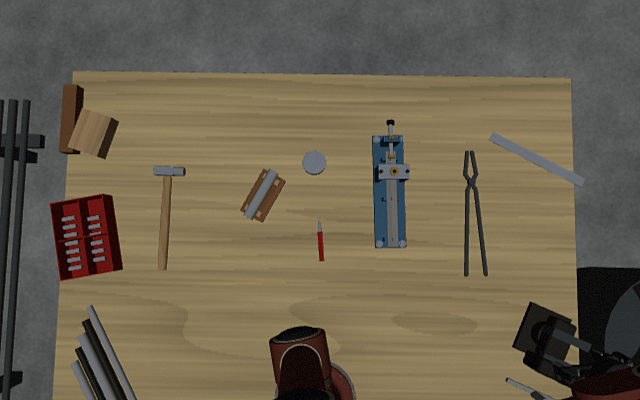

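View pics/scene0.png

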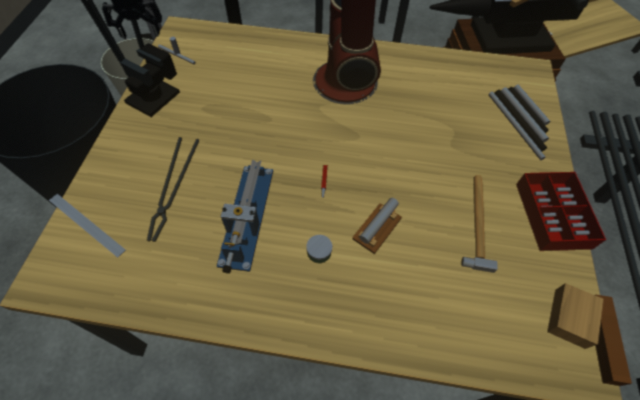

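The top view shows the bar on its rest at about (261,196). The jig is at (390,190) with its stop end up, towards world +x. The punch is at (320,242) and the tin at (314,163). The scene view agrees. Next I measure the jig and the bar.

```bash
cat > meas.py <<'E'
from h import *
def rect(m):
    c=max(cv2.findContours(m,cv2.RETR_EXTERNAL,cv2.CHAIN_APPROX_NONE)[0],key=cv2.contourArea);return c
for n in("top","scene"):
    p=cv2.imread(f"pics/{n}0.png");hsv=cv2.cvtColor(p,cv2.COLOR_BGR2HSV);C=cloud(n,np.load(f"{n}0.npy"))
    m=cv2.inRange(hsv,(95,90,50),(125,255,255));m=cv2.morphologyEx(m,cv2.MORPH_CLOSE,np.ones((3,3)))
    k,lab,st,_=cv2.connectedComponentsWithStats(m);
    ii=np.argwhere(m>0);
    uv=ii[:,::-1];w=pts(n,uv,.01)
    sel=(abs(w[:,0]-.5)<.25)&(abs(w[:,1]+.2)<.12);w=w[sel]
    r=cv2.minAreaRect(w[:,:2].astype(np.float32));print(n,"jig",r,cv2.boxPoints(r))
    # wooden rest + bar: grey bright pixels near the rest
    W=pts(n,np.stack(np.meshgrid(np.arange(640),np.arange(400)),-1).reshape(-1,2),.052).reshape(400,640,3)
    near=(abs(W[...,0]-.49)<.09)&(abs(W[...,1]-.13)<.09)
    g=near&(hsv[...,1]<45)
    g=cv2.morphologyEx(g.astype(np.uint8),cv2.MORPH_OPEN,np.ones((3,3)));c=rect(g)
    f=np.zeros((400,640),np.uint8);cv2.drawContours(f,[c],-1,1,-1)
    for z in(.052,):
        q=pts(n,np.argwhere(f)[:,::-1],z)[:,:2];r=cv2.minAreaRect(q.astype(np.float32));print("bar",z,len(q),r,cv2.boxPoints(r).ravel())
    q=C[f>0];print("depth pts",np.median(q,0),q[:,2].max())
    h=near&(C[...,2]>.058)&(C[...,2]<.08);q=C[h];print("bar top by depth",len(q),q.mean(0),cv2.minAreaRect(q[:,:2].astype(np.float32)))
E
python3 meas.py
python3 - <<'E'
from h import *
p=cv2.imread("pics/top0.png");a=cv2.resize(p[110:260,350:430],None,fx=4,fy=4,interpolation=2)
b=cv2.resize(cv2.imread("pics/scene0.png")[150:280,210:280],None,fx=4.6,fy=4.6,interpolation=2)
b=b[:600]
o=np.zeros((600,a.shape[1]+b.shape[1],3),np.uint8);o[:a.shape[0],:a.shape[1]]=a;o[:b.shape[0],a.shape[1]:]=b
cv2.imwrite("pics/crop1.png",o)
E
```

```text
top jig ((0.5931147336959839, -0.20545001327991486), (0.3132544457912445, 0.08858366310596466), 1.8881765604019165) [[ 0.4351 -0.1663]
 [ 0.438  -0.2549]
 [ 0.7511 -0.2446]
 [ 0.7482 -0.156 ]]
bar 0.052 272 ((0.549776017665863, 0.17873966693878174), (0.028845639899373055, 0.08072078973054886), 61.684940338134766) [0.5074 0.1852 0.5785 0.1469 0.5921 0.1723 0.5211 0.2106]
depth pts [0.5477 0.178  0.0636] 0.07182573302150508
bar top by depth 254 [0.5456 0.1781 0.0639] ((0.5482942461967468, 0.17728807032108307), (0.028128718957304955, 0.08135092258453369), 62.29014587402344)
scene jig ((0.593058168888092, -0.2043447196483612), (0.3146403133869171, 0.08601278811693192), 1.8114681243896484) [[ 0.4345 -0.1663]
 [ 0.4372 -0.2523]
 [ 0.7517 -0.2424]
 [ 0.7489 -0.1564]]
bar 0.052 248 ((0.5448978543281555, 0.18170218169689178), (0.02672448568046093, 0.08755489438772202), 62.54850387573242) [0.4999 0.19   0.5776 0.1497 0.5899 0.1734 0.5122 0.2137]
depth pts [0.5526 0.181  0.0645] 1.00924659355525
bar top by depth 255 [0.5513 0.1793 0.0643] ((0.5533698201179504, 0.17851287126541138), (0.028231145814061165, 0.08751934766769409), 61.59800338745117)
```

View pics/crop1.png

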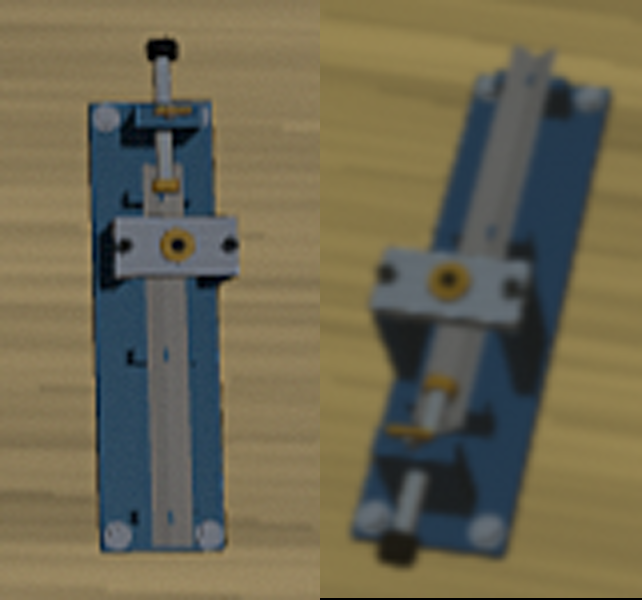

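```bash
sed -i 's/abs(w\[:,0\]-.5)<.25/abs(w[:,0]-.6)<.25/; s/W\[...,0\]-.49)<.09/W[...,0]-.555)<.1/; s/W\[...,1\]-.13)<.09/W[...,1]-.165)<.1/' meas.py; python3 meas.py
cat >jig.py <<'E'
from h import *
t=lambda x,y:(350+x/4-.375,110+y/4-.375)
s=lambda x,y:(210+(x-320)/4.6-.39,150+y/4.6-.39)
print("bush top",pts("top",t(178,245),.103),pts("scene",s(449,282),.103))
print("bridge ctr top",pts("top",t(177,246),.1),pts("scene",s(451,290),.1))
print("rail near L,R; far L,R",pts("top",[t(152,547),t(193,547),t(143,165),t(183,168)],.054))
print("rail near scene",pts("scene",[s(514,45),s(555,52)],.054))
print("button face",pts("top",t(166,192),.0635),pts("scene",s(440,378),.0635))
print("plate corners",pts("top",[t(100,552),t(225,550),t(88,103),t(211,101)],.01))
E
python3 jig.py
```

```text
top jig ((0.599052906036377, -0.20525427162647247), (0.3251372277736664, 0.08858366310596466), 1.8881783485412598) [[ 0.4351 -0.1663]
 [ 0.438  -0.2549]
 [ 0.763  -0.2442]
 [ 0.7601 -0.1556]]
bar 0.052 529 ((0.5801219940185547, 0.16240477561950684), (0.028855588287115097, 0.14966441690921783), 61.773765563964844) [0.5074 0.1851 0.6392 0.1143 0.6529 0.1397 0.521  0.2105]
depth pts [0.5785 0.1618 0.0637] 1.2848189693561216
bar top by depth 492 [0.5778 0.1616 0.064 ] ((0.5785911679267883, 0.16139408946037292), (0.02815663069486618, 0.14977306127548218), 62.323978424072266)
scene jig ((0.5992189645767212, -0.20414987206459045), (0.32696807384490967, 0.08601278811693192), 1.811468482017517) [[ 0.4345 -0.1663]
 [ 0.4372 -0.2523]
 [ 0.764  -0.242 ]
 [ 0.7613 -0.156 ]]
bar 0.052 499 ((0.576149046421051, 0.16533267498016357), (0.026900023221969604, 0.1581115871667862), 61.570308685302734) [0.5002 0.1911 0.6393 0.1159 0.6521 0.1395 0.513  0.2148]
depth pts [0.5872 0.1622 0.0645] 1.00924659355525
bar top by depth 491 [0.5837 0.1623 0.0643] ((0.580761730670929, 0.16360953450202942), (0.028284436091780663, 0.14986003935337067), 61.445091247558594)
bush top [[ 0.6444 -0.2049  0.103 ]] [[ 0.6438 -0.2027  0.103 ]]
bridge ctr top [[ 0.6441 -0.2048  0.1   ]] [[ 0.647  -0.2011  0.1   ]]
rail near L,R; far L,R [[ 0.4392 -0.1961  0.054 ]
 [ 0.4397 -0.2246  0.054 ]
 [ 0.7081 -0.1887  0.054 ]
 [ 0.7064 -0.217   0.054 ]]
rail near scene [[ 0.4407 -0.2225  0.054 ]
 [ 0.4417 -0.1955  0.054 ]]
button face [[ 0.6874 -0.2034  0.0635]] [[ 0.6843 -0.2033  0.0635]]
plate corners [[ 0.4336 -0.1658  0.01  ]
 [ 0.4366 -0.2558  0.01  ]
 [ 0.762  -0.1549  0.01  ]
 [ 0.7649 -0.2453  0.01  ]]
```

Jig origin is about (0.574, -0.206) with yaw about +1.85°. The stop face is at x≈0.686, which is about 0.112 along the jig. The bar centre is about (0.579, 0.163), its axis at −28.2°. Sizes check: bar 150×29 mm, plate about 328×89 mm, rail about 268 mm. I will grip the bar 22 mm behind its centre so the fingers stay clear of the bridge.

servo_tool([
  [[0.016, 0.0335, -0.001], -0.04, 0.0854],
  [[0.016, 0.0335, -0.001], -0.04, 0.0854],
  [[0.016, 0.0335, -0.001], -0.04, 0.0854],
  [[0.016, 0.0335, -0.001], -0.04, 0.0854],
  [[0.016, 0.0335, -0.001], -0.04, 0.0854],
  [[0.016, 0.0335, -0.001], -0.04, 0.0854],
  [[0.016, 0.0335, -0.001], -0.04, 0.0854],
  [[0.016, 0.0335, -0.001], -0.04, 0.0854],
  [[0.016, 0.0335, -0.001], -0.04, 0.0854],
  [[0.016, 0.0335, -0.001], -0.04, 0.0854],
  [[0.016, 0.0335, -0.001], -0.04, 0.0854],
  [[0.016, 0.0335, -0.001], -0.04, 0.0854],
  [[0.016, 0.0335, -0.001], -0.04, 0.0854],
  [[0.016, 0.0335, -0.001], -0.04, 0.0854],
  [[0.016, 0.0335, -0.001], -0.04, 0.0854],
  [[0.016, 0.0335, -0.001], -0.04, 0.0854],
  [[0.016, 0.0335, -0.001], -0.04, 0.0854],
  [[0.016, 0.0335, -0.001], -0.04, 0.0854],
  [[0.016, 0.0335, -0.001], -0.04, 0.0854],
  [[0.016, 0.0335, -0.001], -0.04, 0.0854],
])

```text
time_s: 1.77
eef_pos: [0.5119, 0.0771, 0.2108]
tcp_rot: [[0.882, -0.47, -0.0], [-0.47, -0.882, -0.0], [-0.0, 0.0, -1.0]]
force: [0.2, -0.8, 1.3]
width: 0.999
```

servo_tool([
  [[0.016, 0.032, 0], 0, 0.0854],
  [[0.016, 0.032, 0], 0, 0.0854],
  [[0.016, 0.032, 0], -0.002, 0.0854],
  [[0, 0, -0.03], 0, 0.0854],
  [[0, 0, -0.03], 0, 0.0854],
  [[0, 0, -0.02], 0, 0.0854],
  [[0, 0, 0], 0, 0.0854],
  [[0, 0, 0], 0, 0.0854],
])

```text
time_s: 2.43
eef_pos: [0.5585, 0.171, 0.1296]
tcp_rot: [[0.882, -0.471, -0.004], [-0.471, -0.882, -0.001], [-0.003, 0.002, -1.0]]
force: [0.8, 0.0, -0.1]
width: 1.003
```

```bash
python3 - <<'E'
from h import *
s=robot.get_state();print(s["eef_pos"])
o=[]
for n in("top","scene"):
    p,d=robot.read_camera(n);c=proj(n,[[.579,.163,.052]])[0].astype(int)
    a=p[max(c[1]-50,0):c[1]+50,c[0]-50:c[0]+50];o.append(cv2.resize(a,(400,400),interpolation=2))
cv2.imwrite("pics/c2.png",np.hstack(o))
E
```

```text
[0.5585 0.171  0.1296]
```

View pics/c2.png

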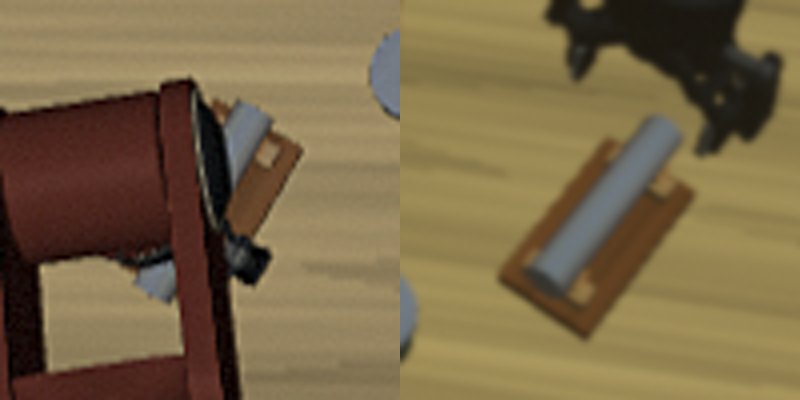

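Seen in the scene view, the gripper straddles the bar behind its middle. Its open fingers are around (580,70) and (720,140) in the crop, and the bar lies undisturbed in the notches. I descend and grip.

servo_tool([
  [[0.001, 0.002, -0.02], 0, 0.0854],
  [[0, 0, -0.02], 0, 0.0854],
  [[0, 0, -0.02], 0, 0.0854],
  [[0, 0, -0.02], 0, 0.0854],
  [[0, 0, -0.009], 0, 0.0854],
  [[0, 0, 0], 0, 0.0854],
  [[0, 0, 0], 0, 0.0854],
  [[0, 0, 0], 0, 0.0854],
])

```text
time_s: 3.2
eef_pos: [0.5624, 0.1734, 0.0446]
tcp_rot: [[0.882, -0.471, 0.004], [-0.471, -0.882, 0.001], [0.003, -0.002, -1.0]]
force: [0.2, -0.9, 0.0]
width: 1.002
```

servo_tool([
  [[0, 0, 0], 0, 0.04],
  [[0, 0, 0], 0, 0.035],
  [[0, 0, 0], 0, 0.03],
  [[0, 0, 0], 0, 0.02],
  [[0, 0, 0], 0, 0.01],
  [[0, 0, 0], 0, 0],
  [[0, 0, 0], 0, 0],
  [[0, 0, 0], 0, 0],
  [[0, 0, 0], 0, 0],
  [[0, 0, 0], 0, 0],
])

```text
time_s: 4.03
eef_pos: [0.5606, 0.1726, 0.043]
tcp_rot: [[0.882, -0.471, -0.001], [-0.471, -0.882, -0.001], [-0.0, 0.002, -1.0]]
force: [-3.2, -2.9, 5.1]
width: 0.328
```

Width reads 28 mm, so the pads may be gripping near the tips. I regrip 4 mm deeper, then lift.

servo_tool([
  [[0, 0, 0], 0, 0.06],
  [[0, 0, 0], 0, 0.06],
  [[0, 0, 0], 0, 0.06],
  [[0, 0, -0.002], 0, 0.06],
  [[0, 0, -0.002], 0, 0.06],
  [[0, 0, 0], 0, 0.06],
  [[0, 0, 0], 0, 0.03],
  [[0, 0, 0], 0, 0.01],
  [[0, 0, 0], 0, 0],
  [[0, 0, 0], 0, 0],
  [[0, 0, 0], 0, 0],
  [[0, 0, 0], 0, 0],
  [[0, 0, 0], 0, 0],
  [[0, 0, 0], 0, 0],
])

```text
time_s: 5.2
eef_pos: [0.5604, 0.1727, 0.0386]
tcp_rot: [[0.882, -0.471, -0.001], [-0.471, -0.882, -0.001], [-0.0, 0.001, -1.0]]
force: [-3.4, -4.2, 4.1]
width: 0.33
```

servo_tool([
  [[0, 0, 0.004], 0, 0],
  [[0, 0, 0.008], 0, 0],
  [[0, 0, 0.015], 0, 0],
  [[0, 0, 0.025], 0, 0],
  [[0, 0, 0.025], 0, 0],
  [[0, 0, 0.025], 0, 0],
  [[0, 0, 0.018], 0, 0],
  [[0, 0, 0], 0, 0],
  [[0, 0, 0], 0, 0],
  [[0, 0, 0], 0, 0],
])

```text
time_s: 6.03
eef_pos: [0.559, 0.1731, 0.1556]
tcp_rot: [[0.882, -0.471, -0.004], [-0.471, -0.882, -0.0], [-0.004, 0.002, -1.0]]
force: [-0.7, 0.3, -9.5]
width: 0.329
```

servo_tool([
  [[-0.0037, -0.0272, 0], 0.0373, 0],
  [[-0.0037, -0.0272, 0], 0.0373, 0],
  [[-0.0037, -0.0272, 0], 0.0373, 0],
  [[-0.0037, -0.0272, 0], 0.0373, 0],
  [[-0.0037, -0.0272, 0], 0.0373, 0],
  [[-0.0037, -0.0272, 0], 0.0373, 0],
  [[-0.0037, -0.0272, 0], 0.0373, 0],
  [[-0.0037, -0.0272, 0], 0.0373, 0],
  [[-0.0037, -0.0272, 0], 0.0373, 0],
  [[-0.0037, -0.0272, 0], 0.0373, 0],
  [[-0.0037, -0.0272, 0], 0.0373, 0],
  [[-0.0037, -0.0272, 0], 0.0373, 0],
  [[-0.0037, -0.0272, 0], 0.0373, 0],
  [[-0.0037, -0.0272, 0], 0.0373, 0],
  [[0, 0, 0], 0, 0],
  [[0, 0, 0], 0, 0],
  [[0, 0, 0], 0, 0],
  [[0, 0, 0], 0, 0],
])

```text
time_s: 7.53
eef_pos: [0.5082, -0.2065, 0.1566]
tcp_rot: [[0.999, 0.033, -0.002], [0.033, -0.999, 0.002], [-0.002, -0.002, -1.0]]
force: [-0.7, -1.4, -7.8]
width: 0.328
```

```bash
python3 - <<'E'
from h import *
s=robot.get_state();print(s["eef_pos"],s["tcp_rot"],s["force"],s["ft_torque"])
o=[]
for n in("top","scene"):
    p,d=robot.read_camera(n);cv2.imwrite(f"pics/{n}3.png",p);np.save(f"{n}3.npy",d)
    c=proj(n,[[.54,-.206,.12]])[0].astype(int);print(n,c)
    a=p[max(c[1]-60,0):c[1]+60,c[0]-60:c[0]+60];o.append(cv2.resize(a,(400,400),interpolation=2))
cv2.imwrite("pics/c3.png",np.hstack(o))
E
```

```text
[ 0.5082 -0.2065  0.1566] [[ 0.9995  0.0326 -0.0025]
 [ 0.0326 -0.9995  0.0017]
 [-0.0024 -0.0018 -1.    ]] [-0.7199 -1.3727 -7.7605] [-0.0029  0.1476  0.0096]
top [395 209]
scene [245 174]
```

View pics/c3.png

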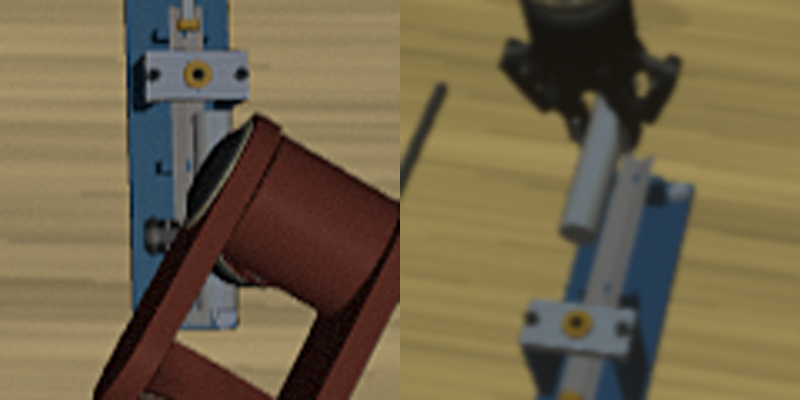

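The bar hangs in the gripper parallel to the rail: in the top view its front end is at about (210,115) in the crop, in the scene view at about (580,235). I check its tilt and front end from depth.

```bash
python3 - <<'E'
from h import *
for n in("top","scene"):
    p=cv2.imread(f"pics/{n}3.png");C=cloud(n,np.load(f"{n}3.npy"));hsv=cv2.cvtColor(p,cv2.COLOR_BGR2HSV)
    m=(C[...,0]>.535)&(C[...,0]<.66)&(abs(C[...,1]+.206)<.03)&(C[...,2]>.13)&(C[...,2]<.2)&(p.min(2)>60)
    q=C[m];print(n,len(q),q.min(0),q.max(0))
    for a in np.arange(.53,.62,.01):
        r=q[(q[:,0]>=a)&(q[:,0]<a+.01)]
        if len(r)>3: print(round(a,3),len(r),"ztop",np.percentile(r[:,2],95),"ymid",(r[:,1].min()+r[:,1].max())/2, "w",np.ptp(r[:,1]))
E
```

```text
top 116 [ 0.5625 -0.2179  0.1713] [ 0.6035 -0.1901  0.186 ]
0.56 7 ztop 0.17988847722535187 ymid -0.1942155943624297 w 0.004326702307276525
0.57 18 ztop 0.18305194192298804 ymid -0.19777733555369192 w 0.011875082618994032
0.58 30 ztop 0.18522431774325634 ymid -0.20134970083529236 w 0.018944934434114796
0.59 42 ztop 0.18553500902903194 ymid -0.20426008620519098 w 0.02720797864612834
0.6 19 ztop 0.18386028858535042 ymid -0.2038597597367849 w 0.027524326850748515
scene 279 [ 0.5355 -0.2188  0.154 ] [ 0.6073 -0.1893  0.1876]
0.53 19 ztop 0.18469568843401948 ymid -0.20424753171087945 w 0.028148820685613418
0.54 37 ztop 0.18542773849063332 ymid -0.20449120049623254 w 0.027857513748311025
0.55 41 ztop 0.1853710036024966 ymid -0.2027173998378019 w 0.02674217360746234
0.56 38 ztop 0.18614937167132806 ymid -0.20417435295814734 w 0.02924478467696523
0.57 38 ztop 0.18453223724145523 ymid -0.2028157297357496 w 0.026255816315803593
0.58 37 ztop 0.18481407573176284 ymid -0.20323379460266655 w 0.02759065940445571
0.59 39 ztop 0.18491103189020247 ymid -0.20358346636694974 w 0.028504027707448087
0.6 30 ztop 0.18574833174054928 ymid -0.20345434659675735 w 0.02629709893303861
```

The bar is level with its axis at z≈0.170 and its front end at x≈0.604. It sits about 2 mm to the left of the rail's line. I correct that and lower it.

servo_tool([
  [[0, -0.002, -0.015], 0, 0],
  [[0, 0, -0.02], 0, 0],
  [[0, 0, -0.02], 0, 0],
  [[0, 0, -0.02], 0, 0],
  [[0, 0, -0.012], 0, 0],
  [[0, 0, -0.008], 0, 0],
  [[0, 0, -0.004], 0, 0],
  [[0, 0, 0], 0, 0],
  [[0, 0, 0], 0, 0],
  [[0, 0, 0], 0, 0],
])

```text
time_s: 8.47
eef_pos: [0.51, -0.2102, 0.0609]
tcp_rot: [[0.999, 0.032, 0.002], [0.032, -0.999, -0.001], [0.002, 0.001, -1.0]]
force: [-0.1, 0.3, -7.6]
width: 0.33
```

```bash
python3 - <<'E'
from h import *
s=robot.get_state();print(s["eef_pos"],s["tcp_rot"][:,0],s["force"])
p,d=robot.read_camera("scene");c=proj("scene",[[.56,-.206,.07]])[0].astype(int)
C=cloud("scene",d)
m=(C[...,0]>.53)&(C[...,0]<.615)&(abs(C[...,1]+.206)<.03)&(C[...,2]>.066)&(C[...,2]<.1)&(p.min(2)>60)
q=C[m];x0=q[:,0].mean()
for a in np.arange(.53,.62,.015):
    r=q[(q[:,0]>=a)&(q[:,0]<a+.015)]
    if len(r)>3: print(round(a,3),len(r),"ztop",np.percentile(r[:,2],95),"ymid",(r[:,1].min()+r[:,1].max())/2, "w",np.ptp(r[:,1]))
cv2.imwrite("pics/c4.png",cv2.resize(p[c[1]-45:c[1]+55,c[0]-45:c[0]+45],None,fx=6,fy=6,interpolation=2))
E
```

```text
[ 0.51   -0.2102  0.0609] [0.9995 0.0321 0.0024] [-0.1185  0.2655 -7.6377]
0.53 53 ztop 0.0897857958153562 ymid -0.20747164579177324 w 0.02785141450303974
0.545 47 ztop 0.09108642956875651 ymid -0.20651962950372763 w 0.026519936031833058
0.56 52 ztop 0.09032700433037877 ymid -0.20698251704855714 w 0.027074619737095462
0.575 51 ztop 0.08977628024169909 ymid -0.2067692644686813 w 0.027036352838867128
0.59 61 ztop 0.08906241343969401 ymid -0.20623917324480756 w 0.02841002425167427
0.605 18 ztop 0.08857723252617972 ymid -0.2057741935976304 w 0.027223748592921815
```

View pics/c4.png

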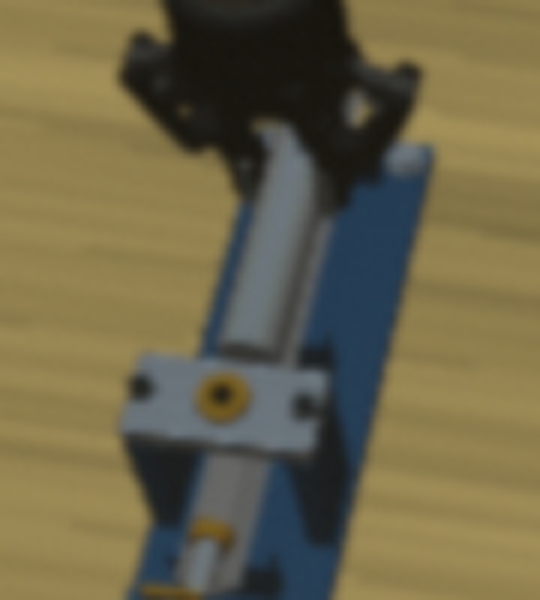

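The bar is above and in line with the rail: in the crop it runs from (285,130) to (250,345), with its front end before the bridge. I lower it slowly, watching the force.

servo_tool([
  [[0, 0, -0.002], 0, 0],
  [[0, 0, -0.002], 0, 0],
  [[0, 0, -0.002], 0, 0],
  [[0, 0, -0.001], 0, 0],
  [[0, 0, 0], 0, 0],
  [[0, 0, 0], 0, 0],
])

```text
time_s: 9.02
eef_pos: [0.5089, -0.2095, 0.0523]
tcp_rot: [[0.999, 0.032, -0.0], [0.032, -0.999, 0.0], [-0.0, -0.0, -1.0]]
force: [-0.5, 1.7, -7.0]
width: 0.325
```

servo_tool([
  [[0, 0, -0.0005], 0, 0],
  [[0, 0, -0.0005], 0, 0],
  [[0, 0, 0], 0, 0],
  [[0, 0, 0], 0, 0],
])

```text
time_s: 9.35
eef_pos: [0.509, -0.2095, 0.052]
tcp_rot: [[0.999, 0.032, -0.0], [0.032, -0.999, 0.0], [-0.0, -0.0, -1.0]]
force: [-4.2, 3.0, 1.8]
width: 0.33
```

servo_tool([
  [[0, 0, -0.0005], 0, 0],
  [[0, 0, 0], 0, 0],
  [[0, 0, 0], 0, 0],
  [[0, 0, 0], 0, 0],
])

```text
time_s: 9.68
eef_pos: [0.5093, -0.2092, 0.0509]
tcp_rot: [[0.999, 0.032, 0.001], [0.032, -0.999, 0.001], [0.001, -0.001, -1.0]]
force: [-0.7, 5.3, -2.2]
width: 0.332
```

servo_tool([
  [[0, 0.0005, -0.0005], 0, 0],
  [[0, 0, 0], 0, 0],
  [[0, 0, 0], 0, 0],
  [[0, 0, 0], 0, 0],
])

```text
time_s: 10.02
eef_pos: [0.5094, -0.2091, 0.0508]
tcp_rot: [[0.999, 0.032, 0.001], [0.032, -0.999, -0.0], [0.001, 0.0, -1.0]]
force: [-2.4, 4.1, 0.4]
width: 0.329
```

servo_tool([
  [[0, 0, 0], 0, 0.03],
  [[0, 0, 0], 0, 0.035],
  [[0, 0, 0], 0, 0.045],
  [[0, 0, 0], 0, 0.06],
  [[0, 0, 0], 0, 0.06],
  [[0, 0, 0], 0, 0.06],
  [[0, 0, 0], 0, 0.06],
])

```text
time_s: 10.6
eef_pos: [0.5091, -0.2094, 0.0506]
tcp_rot: [[0.999, 0.032, 0.001], [0.032, -0.999, -0.001], [0.001, 0.001, -1.0]]
force: [-1.1, -0.6, 0.2]
width: 0.703
```

servo_tool([
  [[0, 0, 0.01], 0, 0.06],
  [[0, 0, 0.02], 0, 0.06],
  [[0, 0, 0.03], 0, 0.06],
  [[0, 0, 0.03], 0, 0.06],
  [[-0.03, 0, 0.02], 0, 0.04],
  [[-0.03, 0, 0], 0, 0.02],
  [[-0.03, 0, 0], 0, 0],
  [[-0.02, 0, 0], 0, 0],
  [[0, 0, 0], 0, 0],
  [[0, 0, 0], 0, 0],
  [[0, 0, 0], 0, 0],
])

```text
time_s: 11.52
eef_pos: [0.3995, -0.2094, 0.1611]
tcp_rot: [[0.999, 0.032, 0.001], [0.032, -0.999, -0.001], [0.001, 0.001, -1.0]]
force: [0.3, -0.0, 0.2]
width: 0.001
```

```bash
cat > bar.py <<'E'
from h import *
import sys
s=robot.get_state();print(s["eef_pos"],s["tcp_rot"][:,0],s["force"],s["width"])
o=[]
for n in("top","scene"):
    p,d=robot.read_camera(n);c=proj(n,[[.57,-.206,.07]])[0].astype(int)
    C=cloud(n,d)
    m=(C[...,0]>.43)&(C[...,0]<.64)&(abs(C[...,1]+.206)<.03)&(C[...,2]>.067)&(C[...,2]<.09)
    q=C[m]
    if len(q): 
        print(n,len(q),"x",np.percentile(q[:,0],[0,1,99,100]))
        for a in np.arange(.44,.64,.025):
            r=q[(q[:,0]>=a)&(q[:,0]<a+.025)]
            if len(r)>5: print(round(a,3),len(r),"ztop",np.percentile(r[:,2],95),"ymid",(r[:,1].min()+r[:,1].max())/2)
    o.append(cv2.resize(p[c[1]-55:c[1]+55,c[0]-45:c[0]+45],None,fx=4.4,fy=4.4,interpolation=2))
cv2.imwrite(sys.argv[1],np.hstack(o))
E
python3 bar.py pics/c5.png
```

```text
[ 0.3995 -0.2094  0.1611] [0.9995 0.0318 0.0015] [ 0.3418 -0.0212  0.2351] 0.0011369784623090889
top 550 x [0.4572 0.4575 0.6033 0.6243]
0.44 29 ztop 0.07994155419700508 ymid -0.2092273687865581
0.465 91 ztop 0.07945044615310204 ymid -0.20852515282965553
0.49 99 ztop 0.08010770520620698 ymid -0.20821601804671785
0.515 95 ztop 0.08107946318775994 ymid -0.20805534590362737
0.54 91 ztop 0.07985766331357991 ymid -0.20752005981772265
0.565 92 ztop 0.08071388205036358 ymid -0.20497895676990852
0.59 52 ztop 0.08101112638812787 ymid -0.20529450272392671
scene 470 x [0.4537 0.4594 0.6065 0.6074]
0.44 21 ztop 0.08076335356794462 ymid -0.2081163178382195
0.465 73 ztop 0.08029863089665563 ymid -0.20833131465167964
0.49 73 ztop 0.07956375673184783 ymid -0.207626285496518
0.515 80 ztop 0.07922200828923714 ymid -0.20664413378132335
0.54 75 ztop 0.07914529464438536 ymid -0.20585257371184776
0.565 81 ztop 0.07957414586203626 ymid -0.20540757702262463
0.59 67 ztop 0.07933497948775897 ymid -0.2042697303791828
```

View pics/c5.png

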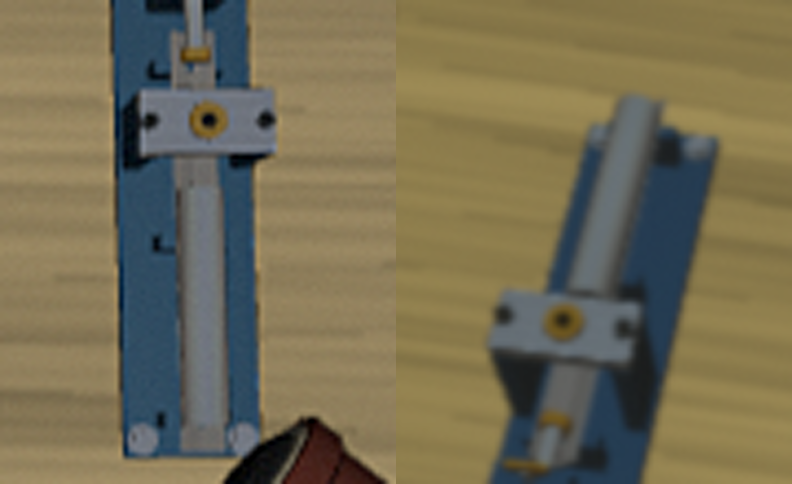

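The released bar lies in the groove: in the top crop it runs from (205,425) to (203,185), short of the bridge. Depth puts its top at about 80 mm, its tail at x≈0.456 and its front at 0.606. About 80 mm remain to the stop. I push on the tail with the shut fingers.

servo_tool([
  [[0.015, -0.0006, -0.03], 0, 0],
  [[0.0155, 0, -0.03], 0, 0],
  [[0, 0, -0.025], 0, 0],
  [[0, 0, -0.012], 0, 0],
  [[0, 0, -0.004], 0, 0],
  [[0, 0, 0], 0, 0],
  [[0, 0, 0], 0, 0],
  [[0, 0, 0], 0, 0],
])

```text
time_s: 12.28
eef_pos: [0.4306, -0.2106, 0.0612]
tcp_rot: [[0.999, 0.032, 0.003], [0.032, -0.999, -0.002], [0.003, 0.002, -1.0]]
force: [0.3, 0.1, -0.2]
width: 0.001
```

servo_tool([
  [[0.003, 0.0001, 0], 0, 0],
  [[0.003, 0.0001, 0], 0, 0],
  [[0.003, 0.0001, 0], 0, 0],
  [[0.001, 0, 0], 0, 0],
  [[0.001, 0, 0], 0, 0],
  [[0.001, 0, 0], 0, 0],
  [[0.001, 0, 0], 0, 0],
  [[0.001, 0, 0], 0, 0],
  [[0.001, 0.0001, 0], 0, 0],
  [[0.001, 0, 0], 0, 0],
  [[0.001, 0, 0], 0, 0],
  [[0.001, 0, 0], 0, 0],
  [[0.001, 0.0001, 0], 0, 0],
])

```text
time_s: 13.37
eef_pos: [0.4455, -0.2093, 0.0592]
tcp_rot: [[0.999, 0.033, -0.009], [0.033, -0.999, 0.001], [-0.009, -0.001, -1.0]]
force: [-13.4, -1.2, 8.7]
width: 0.002
```

servo_tool([
  [[0.002, 0.0001, 0], 0, 0],
  [[0.002, 0, 0], 0, 0],
  [[0.002, 0.0001, 0], 0, 0],
  [[0.002, 0, 0], 0, 0],
  [[0.002, 0.0001, 0], 0, 0],
])

```text
time_s: 13.78
eef_pos: [0.4555, -0.2089, 0.0592]
tcp_rot: [[0.999, 0.033, -0.009], [0.033, -0.999, 0.001], [-0.009, -0.001, -1.0]]
force: [-12.7, -0.5, 10.3]
width: 0.004
```

Drag reads 13 N with 10 N of vertical force, so the fingertip is pressing the bar's end down by friction. I lift slightly while pushing to shed that.

servo_tool([
  [[0.002, 0.0001, 0.0003], 0, 0],
  [[0.002, 0, 0.0003], 0, 0],
  [[0.002, 0.0001, 0.0002], 0, 0],
  [[0.002, 0, 0], 0, 0],
  [[0.002, 0.0001, 0], 0, 0],
])

```text
time_s: 14.2
eef_pos: [0.466, -0.2086, 0.0592]
tcp_rot: [[0.999, 0.032, -0.007], [0.032, -0.999, 0.001], [-0.007, -0.001, -1.0]]
force: [-8.6, -0.0, 3.3]
width: -0.0
```

servo_tool([
  [[0.002, 0.0001, 0.0002], 0, 0],
  [[0.002, 0, 0.0002], 0, 0],
  [[0.002, 0.0001, 0], 0, 0],
  [[0.002, 0, 0], 0, 0],
  [[0.002, 0.0001, 0], 0, 0],
  [[0.002, 0.0001, 0], 0, 0],
  [[0.002, 0, 0], 0, 0],
])

```text
time_s: 14.78
eef_pos: [0.4802, -0.2081, 0.0593]
tcp_rot: [[0.999, 0.032, -0.006], [0.032, -0.999, 0.001], [-0.006, -0.001, -1.0]]
force: [-6.2, -1.8, 0.6]
width: -0.004
```

servo_tool([
  [[0.002, 0.0001, 0], 0, 0],
  [[0.002, 0, 0], 0, 0],
  [[0.002, 0.0001, 0], 0, 0],
  [[0.002, 0, 0], 0, 0],
  [[0.002, 0.0001, 0], 0, 0],
  [[0.002, 0.0001, 0], 0, 0],
  [[0.002, 0, 0], 0, 0],
  [[0.002, 0.0001, 0], 0, 0],
  [[0.002, 0, 0], 0, 0],
  [[0.002, 0.0001, 0], 0, 0],
  [[0.002, 0.0001, 0], 0, 0],
  [[0.002, 0, 0], 0, 0],
  [[0.002, 0.0001, 0], 0, 0],
  [[0.001, 0, 0], 0, 0],
  [[0.001, 0.0001, 0], 0, 0],
  [[0.0005, 0, 0], 0, 0],
  [[0.0005, 0, 0], 0, 0],
])

```text
time_s: 16.2
eef_pos: [0.509, -0.2072, 0.0593]
tcp_rot: [[0.999, 0.032, -0.007], [0.032, -0.999, 0.001], [-0.006, -0.001, -1.0]]
force: [-6.9, -1.2, 1.6]
width: -0.001
```

```bash
python3 - <<'E'
from h import *
s=robot.get_state();print(s["eef_pos"],s["force"])
o=[]
for n in("top","scene"):
    p,d=robot.read_camera(n);c=proj(n,[[.66,-.206,.07]])[0].astype(int)
    o.append(cv2.resize(p[c[1]-30:c[1]+30,c[0]-25:c[0]+25],(400,480),interpolation=2));print(n,c)
cv2.imwrite("pics/c6.png",np.hstack(o))
E
```

```text
[ 0.509  -0.2072  0.0593] [-6.9334 -1.2464  1.6319]
top [392 166]
scene [236 222]
```

View pics/c6.png

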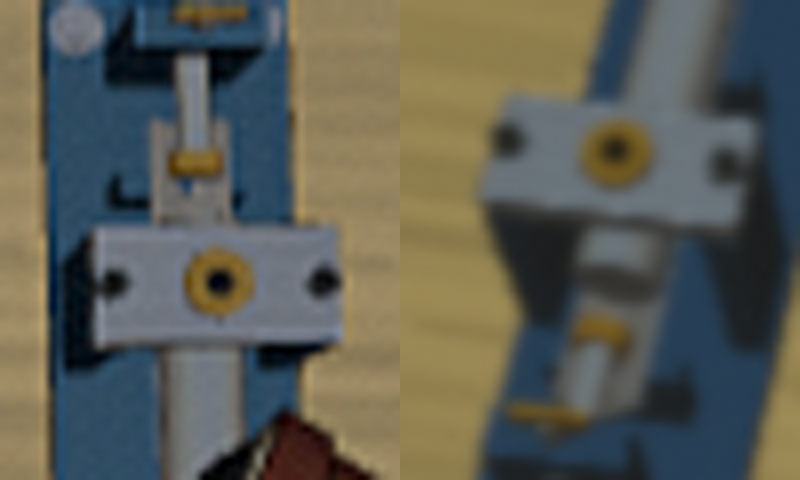

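The scene crop shows the bar's front top edge, past the bridge, at about (620,265), and the button's near edge at about (602,320). I turn these into a gap.

```bash
python3 - <<'E'
from h import *
s=lambda x,y:(211+(x-400)/8-.44,192+y/8-.44)
print(pts("scene",s(620,262),.0785),pts("scene",s(602,318),.0735))
t=lambda x,y:(367+x/8-.44,136+y/8-.44)
print("top face",pts("top",t(195,177),.0735),pts("top",t(195,177),.0635))
E
```

```text
[[ 0.6693 -0.1986  0.0785]] [[ 0.6876 -0.2004  0.0735]]
top face [[ 0.6855 -0.2012  0.0735]] [[ 0.6872 -0.2029  0.0635]]
```

servo_tool([
  [[0.001, 0, 0], 0, 0],
  [[0.001, 0.0001, 0], 0, 0],
  [[0.001, 0, 0], 0, 0],
  [[0.001, 0, 0], 0, 0],
  [[0.001, 0.0001, 0], 0, 0],
  [[0.001, 0, 0], 0, 0],
  [[0.001, 0, 0], 0, 0],
  [[0.001, 0.0001, 0], 0, 0],
  [[0.001, 0, 0], 0, 0],
  [[0.001, 0, 0.0001], 0, 0],
  [[0.0005, 0, 0.0001], 0, 0],
])

```text
time_s: 17.22
eef_pos: [0.5197, -0.2069, 0.0593]
tcp_rot: [[0.999, 0.032, -0.006], [0.032, -0.999, 0.001], [-0.006, -0.001, -1.0]]
force: [-6.5, -0.9, -1.1]
width: 0.0
```

servo_tool([
  [[0.0003, 0, 0], 0, 0],
  [[0.0003, 0, 0], 0, 0],
  [[0.0003, 0, 0], 0, 0],
  [[0.0003, 0, 0], 0, 0],
  [[0.0003, 0, 0], 0, 0],
])

```text
time_s: 17.63
eef_pos: [0.5209, -0.2068, 0.0593]
tcp_rot: [[0.999, 0.032, -0.006], [0.032, -0.999, 0.001], [-0.006, -0.001, -1.0]]
force: [-7.1, -1.9, 0.6]
width: 0.002
```

servo_tool([
  [[0.0003, 0, 0], 0, 0],
  [[0.0003, 0, 0], 0, 0],
  [[0.0003, 0, 0], 0, 0],
  [[0.0003, 0, 0], 0, 0],
  [[0.0003, 0, 0], 0, 0],
  [[0.0003, 0, 0], 0, 0],
])

```text
time_s: 18.13
eef_pos: [0.5227, -0.2067, 0.0593]
tcp_rot: [[0.999, 0.032, -0.007], [0.032, -0.999, 0.001], [-0.006, -0.001, -1.0]]
force: [-6.3, -0.8, 1.3]
width: -0.001
```

servo_tool([
  [[0.0003, 0, 0], 0, 0],
  [[0.0003, 0, 0], 0, 0],
  [[0.0003, 0, 0], 0, 0],
  [[0.0003, 0, 0], 0, 0],
])

```text
time_s: 18.47
eef_pos: [0.5239, -0.2067, 0.0593]
tcp_rot: [[0.999, 0.032, -0.007], [0.032, -0.999, 0.001], [-0.006, -0.001, -1.0]]
force: [-6.5, -1.2, 1.1]
width: 0.001
```

servo_tool([
  [[0.0003, 0, 0], 0, 0],
  [[0.0003, 0, 0], 0, 0],
  [[0.0003, 0, 0], 0, 0],
])

```text
time_s: 18.72
eef_pos: [0.5248, -0.2067, 0.0593]
tcp_rot: [[0.999, 0.032, -0.007], [0.032, -0.999, 0.001], [-0.007, -0.002, -1.0]]
force: [-7.1, -0.8, 1.7]
width: -0.005
```

servo_tool([
  [[0.0003, 0, 0], 0, 0],
  [[0.0003, 0, 0], 0, 0],
  [[0.0003, 0, 0], 0, 0],
])

```text
time_s: 18.97
eef_pos: [0.5255, -0.2067, 0.0593]
tcp_rot: [[0.999, 0.032, -0.007], [0.032, -0.999, 0.001], [-0.007, -0.002, -1.0]]
force: [-8.8, -0.1, 1.4]
width: -0.003
```

servo_tool([
  [[0.0003, 0, 0], 0, 0],
  [[0.0003, 0, 0], 0, 0],
])

```text
time_s: 19.13
eef_pos: [0.5255, -0.2067, 0.0593]
tcp_rot: [[0.999, 0.032, -0.009], [0.032, -0.999, 0.002], [-0.009, -0.002, -1.0]]
force: [-10.5, -1.7, 4.1]
width: -0.002
```

The bar met the stop at TCP x 0.5255: it has halted and the force is rising. I press on gently to about 5 N on the stop and hold.

servo_tool([
  [[0.0003, 0, 0.0002], 0, 0],
  [[0.0002, 0, 0.0001], 0, 0],
  [[0, 0, 0], 0, 0],
  [[0, 0, 0], 0, 0],
  [[0, 0, 0], 0, 0],
])

```text
time_s: 19.55
eef_pos: [0.5255, -0.2067, 0.0593]
tcp_rot: [[0.999, 0.032, -0.01], [0.032, -0.999, 0.002], [-0.01, -0.002, -1.0]]
force: [-10.9, -0.1, 2.8]
width: 0.001
```

servo_tool([
  [[0.0003, 0, 0.0001], 0, 0],
  [[0.0002, 0, 0.0001], 0, 0],
  [[0, 0, 0], 0, 0],
  [[0, 0, 0], 0, 0],
  [[0, 0, 0], 0, 0],
  [[0, 0, 0], 0, 0],
  [[0, 0, 0], 0, 0],
  [[0, 0, 0], 0, 0],
])

```text
time_s: 20.22
eef_pos: [0.5255, -0.2067, 0.0593]
tcp_rot: [[0.999, 0.032, -0.011], [0.032, -0.999, 0.002], [-0.011, -0.002, -1.0]]
force: [-13.1, -0.7, 4.6]
width: 0.001
```

About 6 to 6.5 N bears on the stop and has been held for half a second. I back off along the groove and then rise.

servo_tool([
  [[0, 0, 0], 0, 0],
  [[-0.001, 0, 0], 0, 0],
  [[-0.001, 0, 0], 0, 0],
  [[-0.002, 0, 0], 0, 0],
  [[-0.004, 0, 0], 0, 0],
  [[-0.01, 0, 0], 0, 0],
  [[-0.02, 0, 0], 0, 0],
  [[-0.02, 0, 0.02], 0, 0],
  [[-0.02, 0, 0.04], 0, 0],
  [[-0.02, 0, 0.04], 0, 0],
  [[0, 0, 0], 0, 0],
  [[0, 0, 0], 0, 0],
  [[0, 0, 0], 0, 0],
])

```text
time_s: 21.3
eef_pos: [0.4344, -0.207, 0.156]
tcp_rot: [[0.999, 0.032, 0.001], [0.032, -0.999, -0.001], [0.001, 0.001, -1.0]]
force: [0.2, 0.4, -0.4]
width: -0.0
```

```bash
python3 bar.py pics/x7.png; python3 - <<'E'
from h import *
o=[]
for n in("top","scene"):
    p,d=robot.read_camera(n);c=proj(n,[[.64,-.206,.07]])[0].astype(int)
    o.append(cv2.resize(p[c[1]-36:c[1]+36,c[0]-30:c[0]+30],(400,480),interpolation=2))
cv2.imwrite("pics/c7.png",np.hstack(o))
E
```

```text
[ 0.4344 -0.207   0.156 ] [0.9995 0.0318 0.0011] [ 0.213   0.3647 -0.3687] -2.5142958377855314e-05
top 326 x [0.5367 0.5369 0.6232 0.6243]
0.515 19 ztop 0.07879303911322592 ymid -0.20825288844714707
0.54 91 ztop 0.08018443311019519 ymid -0.20784071491696382
0.565 87 ztop 0.08055932170097532 ymid -0.20653450056922765
0.59 93 ztop 0.08007964082459962 ymid -0.2050511798814672
0.615 36 ztop 0.08140992020284299 ymid -0.2134336860082384
scene 236 x [0.5365 0.5377 0.6105 0.6129]
0.515 9 ztop 0.07733720202548719 ymid -0.20661676844570395
0.54 78 ztop 0.08045602340302092 ymid -0.20633692830398867
0.565 83 ztop 0.07988611786882038 ymid -0.20535702763364966
0.59 66 ztop 0.08020832860444624 ymid -0.20480076892016222
```

View pics/c7.png

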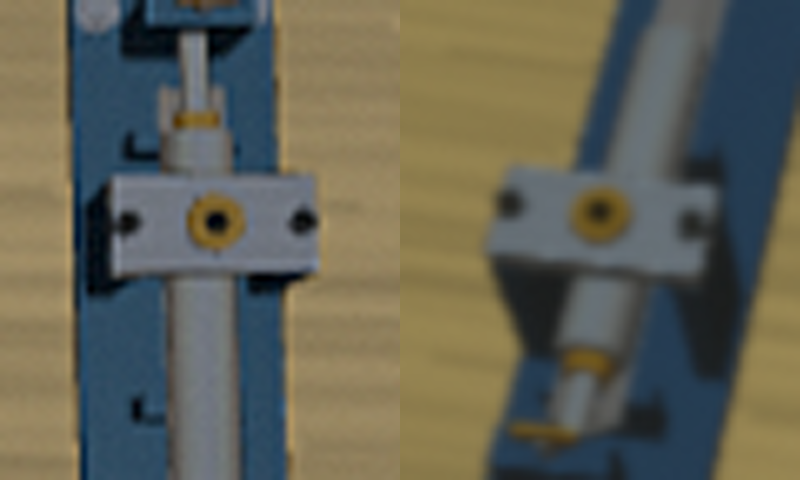

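Both views show the bar's front end against the brass button, at (197,127) in the top crop and (588,350) in the scene crop. Its tail is at x≈0.537, so its front is at 0.687, which matches the face. The gripper is clear, so I hand in.

```bash
python3 -c "
from station import robot
print(robot.finish_job(), robot.get_state()['time_s'])"
```

```text
the job is handed in; nothing more can be done
the job is handed in; nothing more can be done
```

The bar is in the V-groove, pushed home against the brass stop and released. I handed the job in at about 21.5 s; it gives no verdict.

- **Moves:** I gripped the bar about 22 mm behind its middle, laid it in the groove about 80 mm short of the stop and let go. I then pushed its tail with the shut fingers. Drag was about 6.5 N.
- **Push on the stop:** I raised the push to 13.1 N at the wrist and held it for half a second. With the drag taken off, that is about 6 N on the stop, an estimate, since the force on the stop is not measured directly.
- **Last checks:** Tail at x≈0.537 puts the front end at about 0.687, where the stop face measured 0.686 to 0.688 beforehand. The bar's top is at about 80 mm, against 78.5 mm expected, within camera error. Both views show the end on the button, the gripper clear and the wrist force at zero.
- **Disagreed:** At the first push contact the wrist read 13 N along and 10 N vertical, because the fingertip was pressing the bar down. Lifting about 1 mm cured it.
- **Not measured:** I did not check the stop's shift apart from the face position. The tools and the tin were not touched, but I did not check them again.

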